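# Count along the divider rack and push the tin into the third gap

### The arm

A 6-joint arm with a two-finger parallel gripper is mounted at the origin on the work surface. World frame = base frame: x ahead of the robot, y to its left, z up, the work surface at z = 0. Lengths are in mm, angles in rad, forces in N, time in s.
With the tool pointing down it reaches from about 375 to 925 mm from the base axis. Payload 5.7 kg.
Tool frame: the origin (TCP) lies at the centre of the arm's flange, where the gripper is bolted on; the fingertips stand 173 mm ahead of it and the grasp point (between the pads) lies 155 mm ahead of it (bot.grip_point_offset is the distance from the TCP to the grasp point, in mm); z points along the fingers, y is the line along which they close (so a half turn about z gives the same grasp; the last joint's range is limited). The gripper opens to 85 mm and grips with 20 to 120 N. Pads are 22 mm wide; open, the fingers measure 114 mm over their backs; the gripper's body (76 mm by 85 mm) begins 54 mm behind the grasp point. The pads swing forward as they close: fully open they stand 13 mm farther back than shut.
Start: joints at [-1.302, 0.359, 1.51, -0, 1.272, -0.115], TCP at [224.656, -556.341, 404.667] pointing down, gripper open.
Joint ranges: [-2.97, 2.97], [-1.01, 2.36], [0.21, 2.38], [-0.96, 4.11], [0.2, 2.71], [-2.98, 2.98]. Speed limits (rad/s): [2.39, 2.39, 3.14, 3.14, 3.14, 3.14].

### API

Orientations are given as a 3x3 rotation matrix whose columns are the frame's x, y, z axes.
In Python, from workcell import bot gives the robot as it stands.
- The arm moves only by the tool step_arm, never from a script. Its argument "plan" is a list that holds one entry, the list of rows, each a list of 7 numbers: the finger opening in m, from 0 to 0.0854, then the shift along the tool's x, y, z in m, then the turn, a rotation vector about the tool's x, y, z in degrees. In form: [[[claw, tx, ty, tz, wx, wy, wz], ...]]. A call has 1 to 8 rows; each row shifts and turns the commanded pose from where the row before left it, along the tool's axes as they then stand; what a row does not reach is not made up. A row lasts 1/12 s, in which the tool goes at most 41.7 mm and 7.16 degrees, less where a joint would pass 70% of its speed; a pose out of reach is approached as far as the arm can. A call is refused whole if a number of a shift passes 0.0417 or a number of a turn 7.16, either way. A call with a gripper value outside its range is refused whole. The fingers move at their own pace and stop on an object; "newtons" is the grip in N (left out, the last holds). Time passes only in rows, so rows that do not move let the fingers close. It gives the time, the measured TCP pose, the force, the opening and the grip force at its end, in the units of the state.
- bot.observe(): the state, without advancing time (a new reading comes with each control period).
- bot.capture(name): name is "scene" or "top"; returns a dict with "img" (400x640x3 uint8, red, green, blue), "vertical_fov" (degrees; the focal length in pixels is half the picture's height over the tangent of half this angle, whatever the lens; pixels are square), "cx", "cy" (the principal point, pixels), "world_from_camera" (4x4, takes a point from camera to world coordinates). Camera axes: x right, y down, z forward; pixel columns grow to the right and rows downward; lengths in mm; the calibration is good to about 2 mm. A picture is of the moment at which its call begins. There is no depth.
- bot.sign_off(): hands the job in; it is judged then, once.
The state is a dict: "clock": time; "joint_positions": joint angles; "qd": joint speeds; "tau": joint torques, N m; "tcp_pos": TCP position; "eef_rot": TCP orientation; "force": force on the tool from outside, world axes, zero at the start; "moment": the same for the moment, N m; "grip_width": finger opening in mm; "grasp_force": force on a finger pad.
Only numpy, scipy, OpenCV 4.12 (cv2) and the standard library are available. Lean on these libraries where they do the work, as an engineer would, in place of code of your own. Each camera call takes 0.05 s, during which the arm holds its last target. There are 200 camera calls.

### The job

Starting at the end of the wooden divider rack where the slim vase stands, run a fingertip along the top of its back rail to count the gaps, touching it over the first, the second and then the third gap (filled gaps count too) and no further. Then push the small steel tin that stands in front of the rack along the counter into that third gap until it is fully home against the back; slide it, never lift or tip it. Leave everything else where it stands and finish clear of everything.

Things in the scene. Friction and masses are not known exactly. Their poses are not given: they have to be found in the camera images.
- rack: Wooden divider rack, fixed, open at the front and top, no floor. Origin on the counter, middle of its mouth line (divider fronts); x runs into the gaps, y along the row, z up. 7 dividers, 6 mm thick, 50 high, at y = -150 to 150 mm every 50, from x = 0 to 60. Six gaps, 44 mm wide, 60 deep, centred at y = -125, -75, -25, 25, 75, 125. Back rail: x = 60 to 84, flat top at z = 80 mm, 306 long.
- rack_back (a point): Middle of the rack's back board at the counter: 60 mm straight in from the rack's origin, same axes. A thing pushed into a gap is home when its far end meets this face.
- tin: The tin to push: plain steel with a lid, 65 long (its x) x 38 wide (y) x 44 mm high, 0.1 to 0.25 kg, loose, on the counter in front of the rack, roughly pointing at it; the only thing just before the gaps. Origin at the centre of its underside. Either end may go in first. Home, its centre is 27.5 mm inside the mouth line and 5 mm of it stands out in front.
- tin_center (a point): Centre of that tin, 22 mm above its underside; same axes as the tin.
- vase: Slim terracotta vase with a narrow neck, 130 mm high, 60 mm across, loose, standing beside one end of the rack, 215 mm from its middle line; it marks the end from which to count. Origin at the centre of its underside.
- jar: Squat amber glass jar with a white lid, 62 mm high, 60 mm across, loose, beside the other end of the rack. Origin under its centre.
- carton: Small cardboard box, 60 x 36 x 48 mm high, loose, already standing home in the gap at the rack's y = -125 mm. Origin under its centre.
- case: White plastic case, 60 x 36 x 38 mm high, loose, already standing home in the gap at the rack's y = 75 mm. Origin under its centre.
- bowl: Brass bowl, 84 mm across, 42 mm high, loose, on the counter left of the tin. Origin under its centre.
- pot: White round cream pot, 52 mm across, 44 mm high, loose, on the counter right of the tin. Origin under its centre.
- mug: White ceramic mug, 76 mm across, 85 mm high, loose, far right. Origin under its centre.
- rail_a: The stretch of the rail over the gap at the rack's y = -125 mm: a rigid flat bar 44 mm long (along y) and 24 mm wide (x). Origin at the centre of its top face, 80 mm above the counter; same axes as the rack. The 6 mm divider heads between the stretches are flush with it.
- rail_b: The stretch of the rail over the gap at the rack's y = -75 mm: a rigid flat bar 44 mm long (along y) and 24 mm wide (x). Origin at the centre of its top face, 80 mm above the counter; same axes as the rack. The 6 mm divider heads between the stretches are flush with it.
- rail_c: The stretch of the rail over the gap at the rack's y = -25 mm: a rigid flat bar 44 mm long (along y) and 24 mm wide (x). Origin at the centre of its top face, 80 mm above the counter; same axes as the rack. The 6 mm divider heads between the stretches are flush with it.
- rail_d: The stretch of the rail over the gap at the rack's y = 25 mm: a rigid flat bar 44 mm long (along y) and 24 mm wide (x). Origin at the centre of its top face, 80 mm above the counter; same axes as the rack. The 6 mm divider heads between the stretches are flush with it.
- rail_e: The stretch of the rail over the gap at the rack's y = 75 mm: a rigid flat bar 44 mm long (along y) and 24 mm wide (x). Origin at the centre of its top face, 80 mm above the counter; same axes as the rack. The 6 mm divider heads between the stretches are flush with it.
- rail_f: The stretch of the rail over the gap at the rack's y = 125 mm: a rigid flat bar 44 mm long (along y) and 24 mm wide (x). Origin at the centre of its top face, 80 mm above the counter; same axes as the rack. The 6 mm divider heads between the stretches are flush with it.
Mind the look-alikes: they are no part of the job. What is shaped like the tin but red is not meant.

How it is judged (in metres and radians):
On the way, in this order (a step that is already met when the one before it is completed fails the run):
1. a fingertip touches the rail over the first gap from the vase's end (((y of vase in the frame of rack above 0 m and contact force between the fingers and rail_f above 0.3 N) or (y of vase in the frame of rack below 0 m and contact force between the fingers and rail_a above 0.3 N))), for 0.04 s.
2. then over the second gap (((y of vase in the frame of rack above 0 m and contact force between the fingers and rail_e above 0.3 N) or (y of vase in the frame of rack below 0 m and contact force between the fingers and rail_b above 0.3 N))), for 0.04 s.
3. then over the third gap (((y of vase in the frame of rack above 0 m and contact force between the fingers and rail_d above 0.3 N) or (y of vase in the frame of rack below 0 m and contact force between the fingers and rail_c above 0.3 N))), for 0.04 s.
4. then the tin is pushed home in the third gap (x of tin_center in the frame of rack above 0.0235 m and ((y of vase in the frame of rack above 0 m and y of tin_center in the frame of rack between 0.017 and 0.033 m) or (y of vase in the frame of rack below 0 m and y of tin_center in the frame of rack between -0.033 and -0.017 m)) and angle between tin_center's own z axis and vertical below 0.1 rad and height (world z) of tin_center below 0.027 m and linear speed of tin below 0.01 m/s), for 0.2 s.
At the end, for the whole second after the job is handed in: The tin stands upright on the counter in the third gap from the vase's end (its centre within 8 mm of the gap's middle), at rest and home against the back board to within 4 mm (all of step 4); the robot touches nothing.
It fails at once if the tin is lifted (its centre more than 12 mm above where it stands) or tipped by more than 0.35 rad (height (world z) of tin_center above 0.034 m or angle between tin_center's own z axis and vertical above 0.35 rad).
It fails at once if the fingers touch the rail beyond the third gap ((y of vase in the frame of rack above 0 m and (contact force between the fingers and rail_a above 0.3 N or contact force between the fingers and rail_b above 0.3 N or contact force between the fingers and rail_c above 0.3 N)) or (y of vase in the frame of rack below 0 m and (contact force between the fingers and rail_d above 0.3 N or contact force between the fingers and rail_e above 0.3 N or contact force between the fingers and rail_f above 0.3 N))).
It fails at once if something already in the rack is moved by more than 10 mm (distance of any of carton, case from where it was at the start of the episode above 0.01 m).
It fails at once if the vase, jar, bowl, pot or mug is moved by more than 20 mm (distance of any of jar, vase, bowl, pot, mug from where it was at the start of the episode above 0.02 m).
It also fails if it takes over 64 s, if anything falls off the work surface, if the arm or the gripper's body presses on something with over 40 N, if the wrist force passes 120 N, or if a joint passes its speed limit or range.

## Working session

There is one attempt and no reset: what is moved stays moved. The work goes in short steps, Python scripts to look and compute and a tool call to move; the robot and the scene stay as the last step left them, time stands still between calls to the robot, and variables do not carry over. Pictures are saved under pics/ and viewed, at most 10 in all, crops included, and the job is handed in when it is done.

Besides the shell and the picture viewer there is one more tool, called after "Call:" as a command line: name --argument value ..., lists and objects as JSON in quotes. step_arm: Moves the arm, as the interface text tells. Its arguments: {"type":"object","properties":{"plan":{"type":"array","items":{"type":"array","items":{"type":"array","items":{"type":"number"}}}},"newtons":{"type":"number"}},"required":["plan"]}

```bash
mkdir -p pics
python3 - <<'E'
from workcell import bot
import cv2,numpy as np
for n in("scene","top"):
    c=bot.capture(n);cv2.imwrite(f"pics/{n}0.png",c["img"][:,:,::-1])
    print(n,c["vertical_fov"],c["cx"],c["cy"],np.round(c["world_from_camera"],3).tolist())
s=bot.observe();print(s["clock"],s["tcp_pos"],np.round(s["eef_rot"],3).tolist(),s["grip_width"],s["force"])
E
```

```text
scene 47.73711395292041 320.1240078807969 205.83177533466818 [[-0.606, 0.631, -0.484, 1094.416], [0.796, 0.48, -0.37, 345.333], [-0.001, -0.609, -0.793, 946.765], [0.0, 0.0, 0.0, 1.0]]
top 56.17857022239982 319.61283925027504 205.42663356250932 [[0.018, -0.993, 0.118, 442.112], [-1.0, -0.015, 0.027, -55.709], [-0.025, -0.118, -0.993, 1025.844], [0.0, 0.0, 0.0, 1.0]]
0.1 [ 224.56430676 -556.03249441  403.89328376] [[0.927, 0.374, -0.0], [0.374, -0.927, 0.002], [0.0, -0.002, -1.0]] 85.24886865914215 [ 0.75878612 -0.83079318 -0.07574723]
```

View pics/scene0.png

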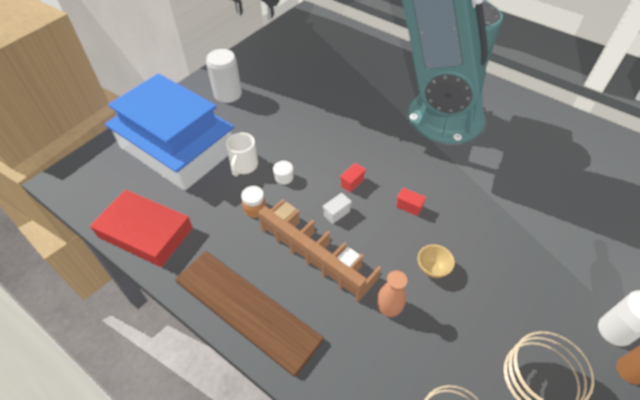

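View pics/top0.png

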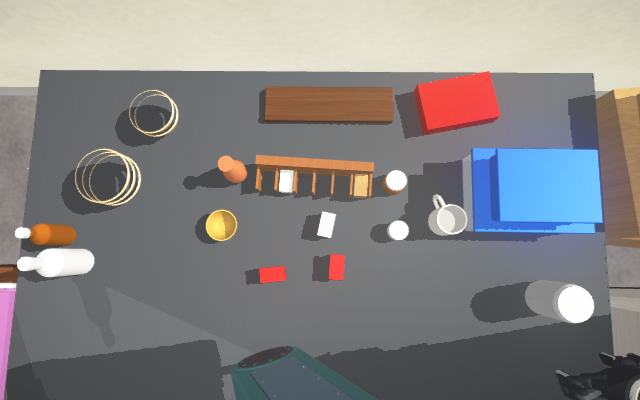

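Candidates in the top view: grey-white box in front of the rack at (326,224), red boxes at (272,274) and (337,267), white case in the rack at (287,181), and white pot at (398,230). I choose (326,224) because it is steel, not red, and alone before the gaps. The vase is at (232,169), on the rack's left (+y) end, so the third gap is y=+25. Next, a close crop and the measurements.

```bash
cat > h.py <<'E'
import cv2,numpy as np
from workcell import bot
def ray(c,uv,z):
    f=c["img"].shape[0]/2/np.tan(np.radians(c["vertical_fov"]/2));T=np.array(c["world_from_camera"])
    uv=np.atleast_2d(np.asarray(uv,float))
    d=np.c_[(uv[:,0]-c["cx"])/f,(uv[:,1]-c["cy"])/f,np.ones(len(uv))]@T[:3,:3].T
    return (T[:3,3]+d*((z-T[2,3])/d[:,2])[:,None])[:,:2]
def proj(c,p):
    f=c["img"].shape[0]/2/np.tan(np.radians(c["vertical_fov"]/2));T=np.array(c["world_from_camera"])
    q=(np.atleast_2d(p)-T[:3,3])@T[:3,:3];return q[:,:2]/q[:,2:]*f+[c["cx"],c["cy"]]
def top(z,mask,c,box):
    u0,v0,u1,v1=box;m=np.zeros(mask.shape,np.uint8);m[v0:v1,u0:u1]=mask[v0:v1,u0:u1]
    k=max(cv2.findContours(m,0,1)[0],key=cv2.contourArea)[:,0]
    P=ray(c,k,z).astype(np.float32);return cv2.minAreaRect(P),cv2.contourArea(k)
E
python3 - <<'E'
from h import *
c=bot.capture("top");im=c["img"]
cv2.imwrite("pics/crop1.png",cv2.resize(im[145:285,220:420,::-1],None,fx=4,fy=4,interpolation=cv2.INTER_CUBIC))
hsv=cv2.cvtColor(im,cv2.COLOR_RGB2HSV)
for p in [(326,222),(326,232),(326,214),(300,162),(300,168),(287,181),(330,185),(326,240)]: print(p,im[p[1],p[0]],hsv[p[1],p[0]])
w=((hsv[...,1]<60)&(hsv[...,2]>150)).astype(np.uint8)
print("tin",top(44,w,c,(305,200,350,248)))
np.save("top1.npy",im)
E
```

```text
(326, 222) [253 253 252] [ 30   1 253]
(326, 232) [253 252 252] [  0   1 253]
(326, 214) [252 251 251] [  0   1 252]
(300, 162) [223 145  91] [ 12 151 223]
(300, 168) [121  84  59] [ 12 131 121]
(287, 181) [255 255 255] [  0   0 255]
(330, 185) [87 84 84] [ 0  9 87]
(326, 240) [124 123 125] [135   4 125]
tin (((509.6439514160156, -47.02494812011719), (38.86830520629883, 65.8960952758789), 79.15422821044922), 333.5)
```

View pics/crop1.png

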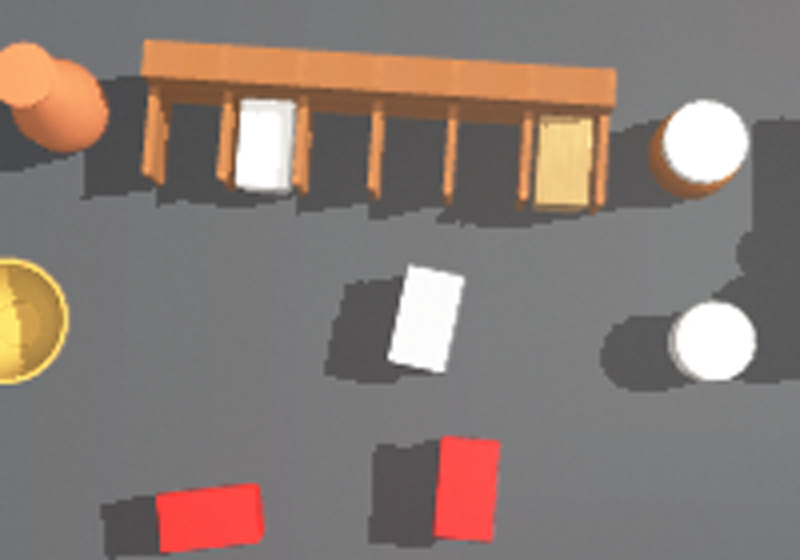

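The crop confirms the plain steel tin at about (427,318) in the crop. The third gap from the vase lies between the dividers at crop x≈303 and x≈375, and it is empty.

Run:
```python
from h import *
c=bot.capture("top");im=c["img"];hsv=cv2.cvtColor(im,cv2.COLOR_RGB2HSV)
o=((hsv[...,0]>5)&(hsv[...,0]<18)&(hsv[...,1]>100)&(hsv[...,2]>198)).astype(np.uint8)
m=o.copy();m[:,:254]=0;m[:,378:]=0;m[:150]=0;m[172:]=0
r,a=top(80,m,c,(254,150,378,174));print("rail",r,a)
P=cv2.boxPoints(r);print(P)
# yaw: rail long axis
(cx,cy),(w,h),an=r
ang=np.radians(an if w>h else an+90);ey=np.array([np.cos(ang),np.sin(ang)]);ey*=np.sign(ey[1]);ex=np.array([ey[1],-ey[0]])
O=np.array([cx,cy])-72*ex
print("rack O",O,"yaw deg",np.degrees(np.arctan2(ex[1],ex[0])))
R=lambda x,y:O+x*ex+y*ey
for n,y in zip("fed",(125,75,25)):print(n,R(72,y))
big=cv2.resize(im[145:285,220:420,::-1],None,fx=4,fy=4,interpolation=cv2.INTER_CUBIC)
def pt(p,z,col):
    q=proj(c,[*p,z])[0];cv2.circle(big,tuple(int(v) for v in ((q-[220,145])*4+2)),3,col,-1)
for y in range(-150,151,50):
    pt(R(0,y),50,(255,0,0)); pt(R(60,y),80,(0,255,0)); pt(R(84,y),80,(0,255,0))
cv2.imwrite("pics/ov.png",big)
t=np.array([509.64,-47.02]);d=t-O;print("tin in rack",d@ex,d@ey,"gap entrance",R(0,25),"home",R(27.5,25))
# scene check
s=bot.capture("scene");i2=s["img"];h2=cv2.cvtColor(i2,cv2.COLOR_RGB2HSV)
b2=cv2.resize(i2[150:310,220:420,::-1],None,fx=4,fy=3.75,interpolation=cv2.INTER_CUBIC)
b2=cv2.resize(i2[160:300,240:440,::-1],None,fx=4,fy=4,interpolation=cv2.INTER_CUBIC)
def p2(p,z,col):
    q=proj(s,[*p,z])[0];cv2.circle(b2,tuple(int(v) for v in ((q-[240,160])*4+2)),3,col,-1)
for y in range(-150,151,50):
    p2(R(0,y),50,(255,0,0)); p2(R(60,y),80,(0,255,0)); p2(R(84,y),80,(0,255,0))
u=np.radians(-10.85);ux=np.array([np.cos(u),np.sin(u)]);uy=np.array([-ux[1],ux[0]])
for a in(-1,1):
  for b in(-1,1):p2(t+a*32.5*ux+b*19*uy,44,(255,0,255))
cv2.imwrite("pics/ov2.png",b2)
```

```text
rail ((665.174072265625, -13.561798095703125), (304.15179443359375, 22.699052810668945), 86.96410369873047) 895.5
[[ 645.78625 -164.82318]
 [ 668.4535  -166.02536]
 [ 684.5619   137.69958]
 [ 661.89465  138.90176]]
rack O [593.27512068  -9.74856319] yaw deg -3.03589630126953
f [671.79427176 111.26277063]
e [669.14619196  61.33294314]
d [666.49811216  11.40311565]
tin in rack -81.54378817592483 -41.64857768020525 gap entrance [594.59916058  15.21635056] home [622.0605657   13.75990667]
```

View pics/ov.png

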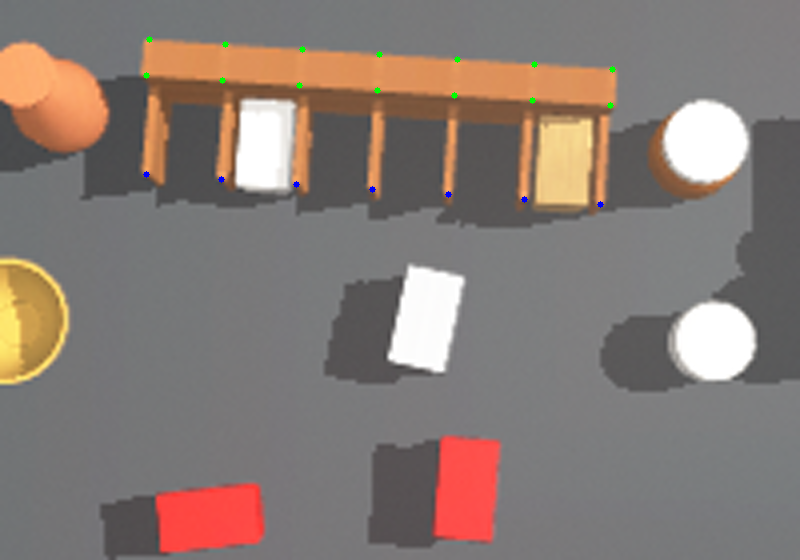

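View pics/ov2.png

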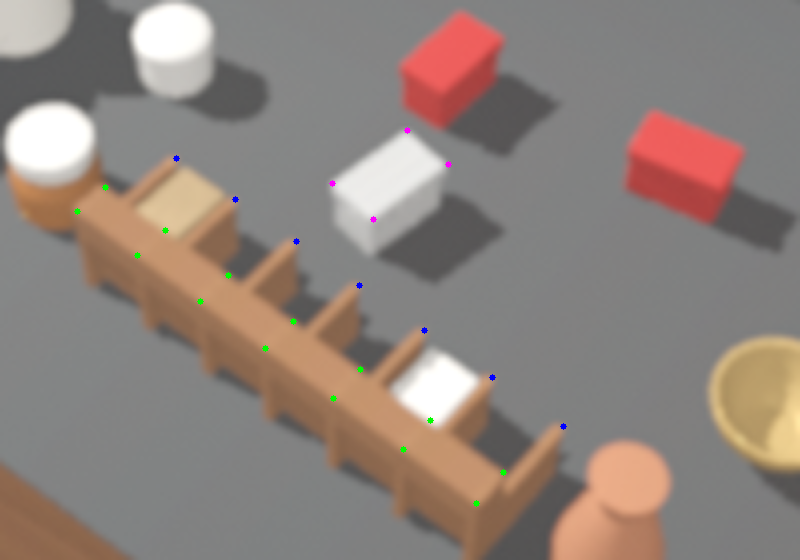

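The measured rack points match both overlays: dots on the rail corners and divider fronts within about 1 px in the top and scene views. The tin's top corners agree too. Plan: close the fingers, run the rail f→e→d, push the tin sideways from its right side, then push it in from behind.

Call:
step_arm --plan '[[[0, 0, 0, 0, 0, 0, 6.25], [0, 0, 0, 0, 0, 0, 6.25], [0, 0, 0, 0, 0, 0, 6.25], [0, 0, 0, 0, 0, 0, 6.25], [0, 0.017, -0.029, 0, 0, 0, 0], [0, 0.017, -0.029, 0, 0, 0, 0], [0, 0.017, -0.029, 0, 0, 0, 0], [0, 0.017, -0.029, 0, 0, 0, 0]]]' --newtons 20

```text
clock: 0.92
tcp_pos: [299.1, -442.9, 404.5]
eef_rot: [[0.999, -0.053, -0.0], [-0.053, -0.999, 0.0], [-0.0, -0.0, -1.0]]
force: [0.9, 0.5, 0.1]
grip_width: -0.4
grasp_force: 0.0
```

Call:
step_arm --plan '[[[0, 0.017, -0.029, 0, 0, 0, 0], [0, 0.017, -0.029, 0, 0, 0, 0], [0, 0.017, -0.029, 0, 0, 0, 0], [0, 0.017, -0.029, 0, 0, 0, 0], [0, 0.017, -0.029, 0, 0, 0, 0], [0, 0.017, -0.029, 0, 0, 0, 0], [0, 0.017, -0.029, 0, 0, 0, 0], [0, 0.017, -0.029, 0, 0, 0, 0]]]'

```text
clock: 1.58
tcp_pos: [447.2, -218.0, 404.8]
eef_rot: [[0.999, -0.053, 0.0], [-0.053, -0.999, -0.0], [0.0, 0.0, -1.0]]
force: [-0.3, -1.3, -0.5]
grip_width: -0.3
grasp_force: 0.0
```

Call:
step_arm --plan '[[[0, 0.017, -0.029, 0, 0, 0, 0], [0, 0.017, -0.029, 0, 0, 0, 0], [0, 0.017, -0.029, 0, 0, 0, 0], [0, 0.017, -0.029, 0, 0, 0, 0], [0, 0.017, -0.029, 0, 0, 0, 0], [0, 0.017, -0.029, 0, 0, 0, 0], [0, 0.017, -0.029, 0, 0, 0, 0], [0, 0.017, -0.029, 0, 0, 0, 0]]]'

```text
clock: 2.25
tcp_pos: [595.3, 6.7, 404.6]
eef_rot: [[0.999, -0.052, -0.0], [-0.052, -0.999, 0.0], [-0.0, -0.0, -1.0]]
force: [-0.4, -0.2, 0.2]
grip_width: -0.2
grasp_force: 0.0
```

Call:
step_arm --plan '[[[0, 0.0177, -0.0271, 0, 0, 0, 0], [0, 0.0177, -0.0271, 0, 0, 0, 0], [0, 0.0177, -0.0271, 0, 0, 0, 0], [0, 0.0177, -0.0271, 0, 0, 0, 0], [0, 0, 0, 0.036, 0, 0, 0], [0, 0, 0, 0.036, 0, 0, 0], [0, 0, 0, 0.036, 0, 0, 0], [0, 0, 0, 0.03, 0, 0, 0]]]'

```text
clock: 2.92
tcp_pos: [670.4, 109.9, 264.2]
eef_rot: [[0.999, -0.052, -0.002], [-0.052, -0.999, -0.0], [-0.002, 0.0, -1.0]]
force: [0.7, 0.2, -0.6]
grip_width: 0.2
grasp_force: 0.0
```

Call:
step_arm --plan '[[[0, 0, 0, 0, 0, 0, 0], [0, 0, 0, 0.005, 0, 0, 0], [0, 0, 0, 0.004, 0, 0, 0], [0, 0, 0, 0, 0, 0, 0]]]'

```text
clock: 3.25
tcp_pos: [671.9, 109.5, 259.2]
eef_rot: [[0.999, -0.053, 0.003], [-0.053, -0.999, 0.0], [0.003, -0.0, -1.0]]
force: [0.0, 0.1, 0.7]
grip_width: 0.3
grasp_force: 0.0
```

Call:
step_arm --plan '[[[0, 0, 0, 0.002, 0, 0, 0], [0, 0, 0, 0.001, 0, 0, 0], [0, 0, 0, 0.001, 0, 0, 0], [0, 0, 0, 0, 0, 0, 0]]]'

```text
clock: 3.58
tcp_pos: [671.1, 109.5, 254.4]
eef_rot: [[0.999, -0.053, 0.001], [-0.053, -0.999, 0.0], [0.001, -0.0, -1.0]]
force: [0.3, 0.3, -0.1]
grip_width: 0.0
grasp_force: 0.0
```

Call:
step_arm --plan '[[[0, 0, 0, 0.001, 0, 0, 0], [0, 0, 0, 0, 0, 0, 0], [0, 0, 0, 0, 0, 0, 0]]]'

```text
clock: 3.83
tcp_pos: [671.2, 109.6, 253.5]
eef_rot: [[0.999, -0.052, 0.001], [-0.052, -0.999, 0.0], [0.001, -0.0, -1.0]]
force: [-1.8, -0.2, 5.8]
grip_width: -0.1
grasp_force: 2.8
```

Call:
step_arm --plan '[[[0, 0, 0.008, 0, 0, 0, 0], [0, 0, 0.008, 0, 0, 0, 0], [0, 0, 0.008, 0, 0, 0, 0], [0, 0, 0.008, 0, 0, 0, 0], [0, 0, 0.008, 0, 0, 0, 0], [0, 0, 0.008, 0, 0, 0, 0], [0, 0, 0, 0, 0, 0, 0]]]'

```text
clock: 4.42
tcp_pos: [669.0, 60.2, 253.5]
eef_rot: [[0.999, -0.054, 0.002], [-0.054, -0.999, 0.0], [0.002, -0.0, -1.0]]
force: [-0.1, -0.2, 5.3]
grip_width: -0.1
grasp_force: 2.8
```

Call:
step_arm --plan '[[[0, 0, 0.008, 0, 0, 0, 0], [0, 0, 0.008, 0, 0, 0, 0], [0, 0, 0.008, 0, 0, 0, 0], [0, 0, 0.008, 0, 0, 0, 0], [0, 0, 0.008, 0, 0, 0, 0], [0, 0, 0.006, 0, 0, 0, 0], [0, 0, 0, 0, 0, 0, 0], [0, 0, 0, 0, 0, 0, 0]]]'

```text
clock: 5.08
tcp_pos: [666.6, 14.6, 253.5]
eef_rot: [[0.999, -0.053, 0.002], [-0.053, -0.999, -0.0], [0.002, 0.0, -1.0]]
force: [-0.5, -0.4, 6.7]
grip_width: 0.5
grasp_force: 2.9
```

Call:
step_arm --plan '[[[0, 0, 0, -0.02, 0, 0, 0], [0, 0, 0, -0.035, 0, 0, 0], [0, -0.0256, 0.0205, 0, 0, 0, 0], [0, -0.0256, 0.0205, 0, 0, 0, 0], [0, -0.0256, 0.0205, 0, 0, 0, 0], [0, -0.0256, 0.0205, 0, 0, 0, 0], [0, -0.0256, 0.0205, 0, 0, 0, 0], [0, -0.0256, 0.0205, 0, 0, 0, 0]]]'

```text
clock: 5.75
tcp_pos: [504.5, -100.2, 307.5]
eef_rot: [[0.999, -0.052, -0.001], [-0.052, -0.999, -0.0], [-0.001, 0.0, -1.0]]
force: [-0.1, -0.9, 0.3]
grip_width: 0.0
grasp_force: 0.0
```

Call:
step_arm --plan '[[[0, 0, 0, 0, 0, 0, -6.923], [0, 0, 0, 0, 0, 0, -6.923], [0, 0, 0, 0, 0, 0, -6.923], [0, 0, 0, 0, 0, 0, -6.923], [0, 0, 0, 0, 0, 0, -6.923], [0, 0, 0, 0, 0, 0, -6.923], [0, 0, 0, 0, 0, 0, -6.923], [0, 0, 0, 0, 0, 0, -6.923]]]'

```text
clock: 6.42
tcp_pos: [505.8, -99.6, 307.4]
eef_rot: [[0.606, 0.796, -0.001], [0.796, -0.606, -0.0], [-0.001, -0.0, -1.0]]
force: [-0.1, -0.2, 0.4]
grip_width: 0.1
grasp_force: 0.0
```

Call:
step_arm --plan '[[[0, 0, 0, 0, 0, 0, -6.923], [0, 0, 0, 0, 0, 0, -6.923], [0, 0, 0, 0, 0, 0, -6.923], [0, 0, 0, 0, 0, 0, -6.923], [0, 0, 0, 0, 0, 0, -6.923], [0, 0, 0, 0, 0, 0, 0]]]'

```text
clock: 6.92
tcp_pos: [505.9, -99.6, 307.4]
eef_rot: [[0.048, 0.999, -0.001], [0.999, -0.048, -0.0], [-0.0, -0.001, -1.0]]
force: [0.5, 0.3, 0.3]
grip_width: 0.2
grasp_force: 0.0
```

Call:
step_arm --plan '[[[0, 0, 0, 0.03, 0, 0, 0], [0, 0, 0, 0.03, 0, 0, 0], [0, 0, 0, 0.03, 0, 0, 0], [0, 0, 0, 0.02, 0, 0, 0], [0, 0, 0, 0.01, 0, 0, 0], [0, 0, 0, 0.0045, 0, 0, 0], [0, 0, 0, 0, 0, 0, 0]]]'

```text
clock: 7.5
tcp_pos: [506.1, -99.2, 182.7]
eef_rot: [[0.054, 0.999, -0.001], [0.999, -0.054, 0.0], [0.0, -0.001, -1.0]]
force: [-0.7, 0.5, 0.4]
grip_width: 0.2
grasp_force: 0.0
```

Call:
step_arm --plan '[[[0, 0.005, 0, 0, 0, 0, 0], [0, 0.005, 0, 0, 0, 0, 0], [0, 0.005, 0, 0, 0, 0, 0], [0, 0.005, 0, 0, 0, 0, 0], [0, 0.005, 0, 0, 0, 0, 0], [0, 0.005, 0, 0, 0, 0, 0], [0, 0.005, 0, 0, 0, 0, 0], [0, 0, 0, 0, 0, 0, 0]]]'

```text
clock: 8.17
tcp_pos: [508.1, -63.1, 183.4]
eef_rot: [[0.052, 0.999, 0.0], [0.999, -0.052, 0.0], [0.0, 0.0, -1.0]]
force: [-0.0, -0.6, 0.0]
grip_width: -0.3
grasp_force: 0.0
```

```bash
cat >> h.py <<'E'
O=np.array([593.275,-9.749]);yw=np.radians(-3.036);ex=np.array([np.cos(yw),np.sin(yw)]);ey=np.array([-ex[1],ex[0]])
def tin(save=None):
    c=bot.capture("top");im=c["img"];hsv=cv2.cvtColor(im,cv2.COLOR_RGB2HSV)
    w=((hsv[...,1]<40)&(hsv[...,2]>200)).astype(np.uint8);w[:,:298]=0;w[:,375:]=0;w[:150]=0;w[250:]=0
    if save:cv2.imwrite(save,cv2.resize(im[145:285,220:420,::-1],None,fx=4,fy=4,interpolation=cv2.INTER_CUBIC))
    (p,s,a),ar=top(44,w,c,(0,0,640,400));d=np.array(p)-O
    print("tin rack",d@ex,d@ey,s,"ang",a,ar)
    q=bot.observe()["tcp_pos"][:2]-O;print("tool rack",q@ex,q@ey)
E
python3 -c "
from h import *
tin('pics/p1.png')"
```

```text
tin rack -110.88818943160389 -19.349362401758935 (27.301156997680664, 8.231873512268066) ang 76.9822769165039 21.0
tool rack -82.44877734012053 -58.06949462629392
```

View pics/p1.png

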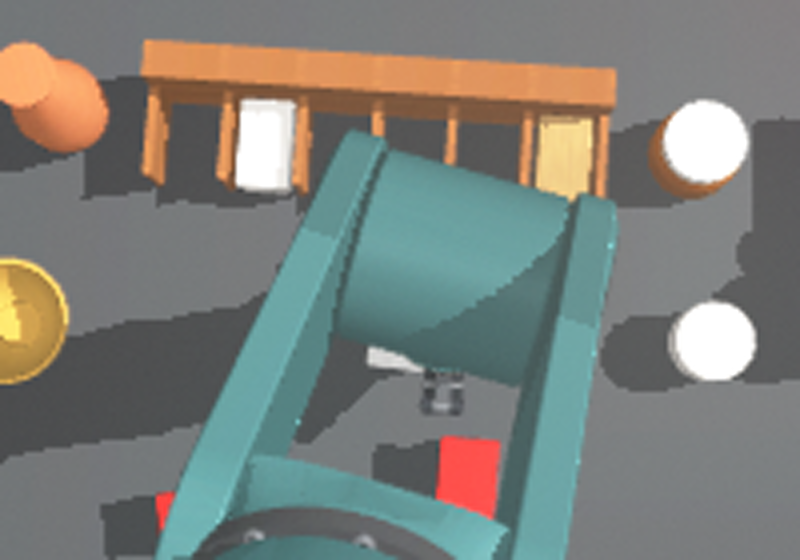

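The arm hides most of the tin; its rear end shows at crop (390,357), shifted left, so it is being pushed. I'll continue to a little short of the gap line, then back off and look.

Call:
step_arm --plan '[[[0, 0.006, 0, 0, 0, 0, 0], [0, 0.006, 0, 0, 0, 0, 0], [0, 0.006, 0, 0, 0, 0, 0], [0, 0.006, 0, 0, 0, 0, 0], [0, 0.006, 0, 0, 0, 0, 0], [0, 0.006, 0, 0, 0, 0, 0], [0, 0.006, 0, 0, 0, 0, 0], [0, 0.004, 0, 0, 0, 0, 0]]]'

```text
clock: 8.88
tcp_pos: [510.4, -17.3, 183.1]
eef_rot: [[0.052, 0.999, -0.0], [0.999, -0.052, 0.0], [0.0, -0.0, -1.0]]
force: [0.2, -1.6, -0.3]
grip_width: -0.1
grasp_force: 0.5
```

Call:
step_arm --plan '[[[0, 0, 0, 0, 0, 0, 0], [0, 0, 0, 0, 0, 0, 0], [0, -0.015, 0, 0, 0, 0, 0], [0, -0.035, 0, 0, 0, 0, 0], [0, -0.04, 0, -0.02, 0, 0, 0], [0, -0.04, 0, -0.02, 0, 0, 0], [0, -0.04, 0, 0, 0, 0, 0], [0, -0.04, 0, 0, 0, 0, 0]]]'

```text
clock: 9.55
tcp_pos: [499.8, -224.6, 221.8]
eef_rot: [[0.052, 0.999, 0.002], [0.999, -0.052, -0.001], [-0.001, 0.002, -1.0]]
force: [0.2, -0.6, -0.9]
grip_width: 0.1
grasp_force: 0.0
```

```bash
python3 -c "
from h import *
tin('pics/p2.png')"
```

```text
tin rack -84.0929697467869 16.910169079849293 (60.52894592285156, 31.72724723815918) ang 0.9646815061569214 249.5
tool rack -80.7244520032276 -226.38340631367598
```

View pics/p2.png

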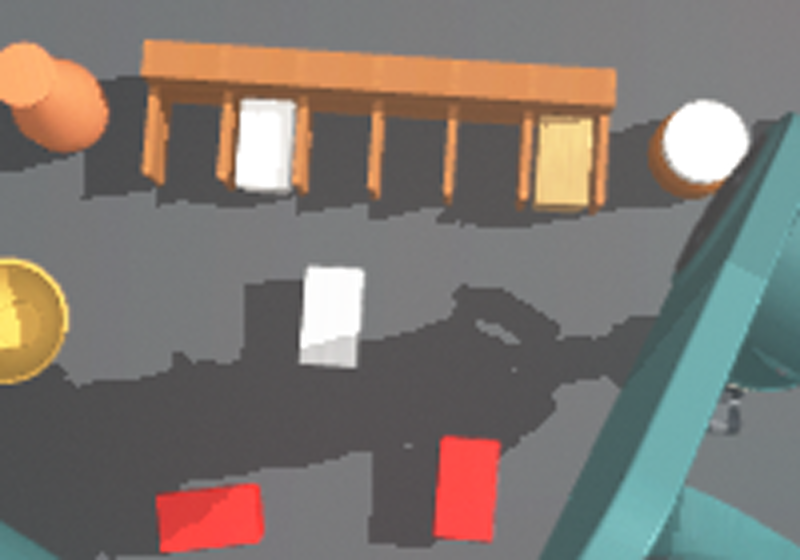

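The tin is now at crop (332,316), nearly parallel to the dividers, but its rear is in arm shadow. I'll remeasure with lower thresholds.

```bash
sed -i 's/def tin(save=None)/def tin(save=None,V=200,S=40)/;s/hsv\[...,1\]<40)&(hsv\[...,2\]>200/hsv[...,1]<S)\&(hsv[...,2]>V/;s/    (p,s,a),ar=top(44,w/    w=cv2.morphologyEx(w,cv2.MORPH_OPEN,np.ones((3,3)));(p,s,a),ar=top(44,w/' h.py
python3 -c "
from h import *
for V in (110,130,150,180):tin(None,V,60)
c=bot.capture('top');print(c['img'][222,290:318,1]);print(c['img'][230,290:318,1]);print(c['img'][205:242,302,1])"
```

```text
tin rack -58.287290088787664 -65.68232609783986 (105.69922637939453, 200.68739318847656) ang 0.9688488841056824 1936.5
tool rack -80.96800145392248 -223.39591999902606
tin rack -83.95955794692495 15.511439405742689 (65.88971710205078, 34.3330192565918) ang 1.1779401302337646 289.5
tool rack -81.82018183276332 -220.6589433212008
tin rack -85.37687046801767 16.714151441026928 (63.24628448486328, 31.684066772460938) ang 1.196025013923645 266.5
tool rack -82.41860145414961 -218.66327179610866
tin rack -85.37687031648815 16.714148584019558 (63.24629592895508, 31.684066772460938) ang 1.1960293054580688 256.5
tool rack -82.68051081004556 -217.3560147148265
[ 84  83  84  83  84 113 252 253 253 253 252 252 253 253 252 252 252 253
 253 254 179 127 124 125 124 125 124 125]
[ 84  83  83  84  84 244 252 252 252 252 251 221 215 210 208 210 208 210
 215 150 125  88  83  84  84  84  83  84]
[126 125 125 125 125 125 142 253 253 253 253 253 253 253 253 253 253 253
 253 253 253 253 253 253 253 215 213 214 216 215 212 141  83  84  83  83
  84]
```

```bash
sed -i 's/w\[:,:298\]=0/w[:,:285]=0;w[:198]=0/' h.py
python3 -c "
from h import *
for V in (140,150,180):tin(None,V,60)"
```

```text
tin rack -84.1574646055149 20.08930250718807 (40.32981872558594, 66.13685607910156) ang 86.69667053222656 341.0
tool rack -82.62235546328625 -216.1301932738897
tin rack -84.51883544734666 20.295455665483267 (39.550506591796875, 64.70853424072266) ang 87.06106567382812 326.0
tool rack -82.48790510599972 -215.91826120506147
tin rack -84.6964404250601 20.757333736342304 (37.81744384765625, 63.63963317871094) ang 87.058349609375 308.5
tool rack -82.36332332038056 -215.92747689539465
```

```bash
python3 -c "
from h import *
im=np.load('top1.npy')
for r in(176,182,188):
  print(r,[(u,int(im[r,u,0])-int(im[r,u,2]),int(im[r,u,0])) for u in list(range(254,264))+list(range(292,300))+list(range(310,318))+list(range(328,337))+list(range(346,356))])
c=bot.capture('top')
for x in(20,30,8):
  print(x,[ (y,np.round(proj(c,[*(O+x*ex+y*ey),50])[0],2).tolist()) for y in(153,147,53,47,3,-3,-47,-53,-97,-103)])
"
```

```text
176 [(254, -1, 76), (255, 0, 77), (256, 70, 153), (257, 134, 226), (258, 137, 225), (259, 117, 196), (260, 116, 192), (261, 118, 195), (262, 34, 107), (263, 0, 77), (292, 6, 234), (293, 9, 171), (294, 121, 224), (295, 134, 230), (296, 123, 211), (297, 69, 134), (298, 19, 95), (299, 3, 84), (310, 2, 85), (311, 2, 84), (312, 1, 83), (313, 127, 222), (314, 133, 229), (315, 122, 210), (316, 34, 113), (317, 3, 85), (328, 2, 86), (329, 2, 85), (330, 3, 85), (331, 6, 88), (332, 127, 222), (333, 132, 228), (334, 52, 138), (335, 8, 91), (336, 2, 86), (346, 16, 96), (347, 17, 98), (348, 18, 97), (349, 17, 96), (350, 71, 145), (351, 127, 224), (352, 128, 228), (353, 61, 147), (354, 56, 134), (355, 106, 238)]
182 [(254, -1, 75), (255, 1, 80), (256, 134, 225), (257, 139, 231), (258, 129, 212), (259, 113, 190), (260, 115, 191), (261, 58, 122), (262, 6, 82), (263, 0, 78), (292, 10, 203), (293, 37, 170), (294, 126, 224), (295, 132, 223), (296, 116, 198), (297, 56, 124), (298, 6, 87), (299, 1, 84), (310, 2, 84), (311, 2, 84), (312, 61, 150), (313, 128, 223), (314, 132, 223), (315, 89, 174), (316, 15,
[... 1063 characters left out ...]
80.86]), (53, [293.18, 183.17]), (47, [295.44, 183.32]), (3, [312.01, 184.41]), (-3, [314.27, 184.56]), (-47, [330.89, 185.65]), (-53, [333.17, 185.8]), (-97, [349.85, 186.89]), (-103, [352.13, 187.04])]
30 [(153, [256.06, 177.02]), (147, [258.3, 177.16]), (53, [293.48, 179.46]), (47, [295.73, 179.61]), (3, [312.28, 180.69]), (-3, [314.54, 180.83]), (-47, [331.15, 181.92]), (-53, [333.42, 182.07]), (-97, [350.08, 183.16]), (-103, [352.36, 183.3])]
8 [(153, [255.31, 185.16]), (147, [257.56, 185.31]), (53, [292.82, 187.64]), (47, [295.08, 187.79]), (3, [311.67, 188.88]), (-3, [313.94, 189.03]), (-47, [330.59, 190.13]), (-53, [332.86, 190.28]), (-97, [349.57, 191.39]), (-103, [351.85, 191.54])]
```

The rack divider edges match the model within 0.3 px. The tin is at (-84.3, 20.4) in rack axes, with yaw equal to the rack's. It needs about 4.6 mm more sideways.

Call:
step_arm --plan '[[[0, 0.036, 0, 0.013, 0, 0, 0], [0, 0.036, 0, 0.013, 0, 0, 0], [0, 0.036, 0, 0.013, 0, 0, 0], [0, 0.036, 0, 0, 0, 0, 0], [0, 0.03, 0, 0, 0, 0, 0], [0, 0.015, 0, 0, 0, 0, 0], [0, 0, 0, 0, 0, 0, 0], [0, 0, 0, 0, 0, 0, 0]]]'

```text
clock: 10.72
tcp_pos: [509.6, -32.3, 181.5]
eef_rot: [[0.049, 0.999, -0.0], [0.999, -0.049, -0.0], [-0.0, -0.0, -1.0]]
force: [-0.0, -0.5, 0.3]
grip_width: -0.2
grasp_force: 0.0
```

```bash
python3 -c "
from h import *
for i in (1,2):
  s=bot.observe();q=s['tcp_pos'][:2]-O;print(q@ex,q@ey,s['tcp_pos'][2],s['force'])
  bot.capture('scene')"
```

```text
-82.34147773014612 -26.967634703568237 181.50318202635174 [-0.01223656 -0.47628814  0.25246436]
-82.13298440907508 -27.9147318417338 181.5682254707781 [-0.28744688 -0.53708788 -0.34884256]
```

Call:
step_arm --plan '[[[0, 0.006, 0, 0, 0, 0, 0], [0, 0.005, 0, 0, 0, 0, 0], [0, 0.004, 0, 0, 0, 0, 0], [0, 0.003, 0, 0, 0, 0, 0], [0, 0.002, 0, 0, 0, 0, 0], [0, 0.0025, 0, 0, 0, 0, 0], [0, 0, 0, 0, 0, 0, 0], [0, 0, 0, 0, 0, 0, 0]]]'

```text
clock: 11.48
tcp_pos: [510.8, -11.1, 181.5]
eef_rot: [[0.052, 0.999, -0.0], [0.999, -0.052, 0.0], [0.0, -0.0, -1.0]]
force: [-0.2, -0.8, -0.4]
grip_width: -0.0
grasp_force: 0.0
```

Call:
step_arm --plan '[[[0, 0, 0, 0, 0, 0, 0], [0, 0, 0, 0, 0, 0, 0], [0, 0, 0, 0, 0, 0, 0]]]'

```text
clock: 11.73
tcp_pos: [510.9, -11.3, 181.5]
eef_rot: [[0.053, 0.999, -0.0], [0.999, -0.053, 0.0], [0.0, -0.0, -1.0]]
force: [-0.4, 0.4, -0.6]
grip_width: -0.0
grasp_force: 0.0
```

Call:
step_arm --plan '[[[0, -0.01, 0, 0, 0, 0, 0], [0, -0.03, 0, 0, 0, 0, 0], [0, -0.036, 0, -0.02, 0, 0, 0], [0, -0.036, 0, -0.02, 0, 0, 0], [0, -0.036, 0, 0, 0, 0, 0], [0, -0.036, 0, 0, 0, 0, 0], [0, -0.03, 0, 0, 0, 0, 0], [0, 0, 0, 0, 0, 0, 0]]]'

```text
clock: 12.4
tcp_pos: [500.1, -231.1, 222.2]
eef_rot: [[0.056, 0.998, 0.004], [0.998, -0.056, -0.004], [-0.004, 0.004, -1.0]]
force: [-0.4, -0.4, -0.5]
grip_width: 0.4
grasp_force: 0.0
```

```bash
python3 -c "
from h import *
for V in (140,150,180):tin(None,V,60)"
```

```text
tin rack -84.69612144412166 25.95441662786706 (65.81023406982422, 39.584232330322266) ang 0.9681955575942993 341.0
tool rack -81.94182461753938 -223.46879860834625
tin rack -83.39452811137622 26.051363502818745 (63.19783020019531, 39.52360153198242) ang 0.9646435379981995 330.0
tool rack -82.49724007630557 -221.53453165676478
tin rack -84.46628019922639 26.343428981530593 (38.335506439208984, 63.74940490722656) ang 86.73209381103516 313.5
tool rack -82.73705273262743 -220.1986159347774
```

Call:
step_arm --plan '[[[0, 0, 0, -0.03, 0, 0, 0], [0, 0, 0, -0.03, 0, 0, 6.923], [0, 0, 0, 0, 0, 0, 6.923], [0, 0, 0, 0, 0, 0, 6.923], [0, 0, 0, 0, 0, 0, 6.923], [0, 0, 0, 0, 0, 0, 6.923], [0, 0, 0, 0, 0, 0, 6.923], [0, 0, 0, 0, 0, 0, 6.923]]]'

```text
clock: 13.22
tcp_pos: [499.3, -223.1, 281.2]
eef_rot: [[0.785, 0.62, -0.001], [0.62, -0.785, 0.001], [-0.0, -0.002, -1.0]]
force: [-0.0, 0.0, 0.1]
grip_width: -0.0
grasp_force: 0.0
```

Call:
step_arm --plan '[[[0, 0, 0, 0, 0, 0, 6.923], [0, 0, 0, 0, 0, 0, 6.923], [0, 0, 0, 0, 0, 0, 6.923], [0, 0, 0, 0, 0, 0, 6.923], [0, 0, 0, 0, 0, 0, 6.923], [0, 0, 0, 0, 0, 0, 6.923], [0, 0, 0, 0, 0, 0, 0]]]'

```text
clock: 13.8
tcp_pos: [499.3, -223.2, 281.1]
eef_rot: [[0.998, -0.055, -0.001], [-0.055, -0.998, 0.001], [-0.001, -0.001, -1.0]]
force: [-0.8, -0.5, 1.0]
grip_width: 0.3
grasp_force: 0.0
```

Run:
```python
from h import *
tin('pics/p3.png',150,60)
c=bot.capture('top');im=c['img'];old=np.load('top1.npy')
for n,i in(('old',old),('new',im)):
    h=cv2.cvtColor(i,cv2.COLOR_RGB2HSV);w=((h[...,1]<40)&(h[...,2]>230)).astype(np.uint8)[215:245,380:415]
    k=max(cv2.findContours(w,0,1)[0],key=cv2.contourArea,default=None)
    if k is not None:
        p=cv2.minEnclosingCircle(k);q=ray(c,np.array(p[0])+[380,215],44)[0]-O;print(n,p,q@ex,q@ey)
s=bot.capture('scene');cv2.imwrite('pics/s3.png',s['img'][:,:,::-1])
s=bot.observe();print(s['tcp_pos'],np.round(s['eef_rot'],3).tolist())
```

```text
tin rack -83.39452811137622 26.051363502818745 (63.19783020019531, 39.52360153198242) ang 0.9646435379981995 332.0
tool rack -82.4502354377911 -218.35711570427557
old ((18.409090042114258, 14.772727012634277), 9.669214248657227) -83.52729918984859 -230.2191061752561
[ 499.50327947 -223.94580495  281.28027966] [[0.999, -0.048, -0.001], [-0.048, -0.999, 0.001], [-0.001, -0.001, -1.0]]
```

View pics/s3.png

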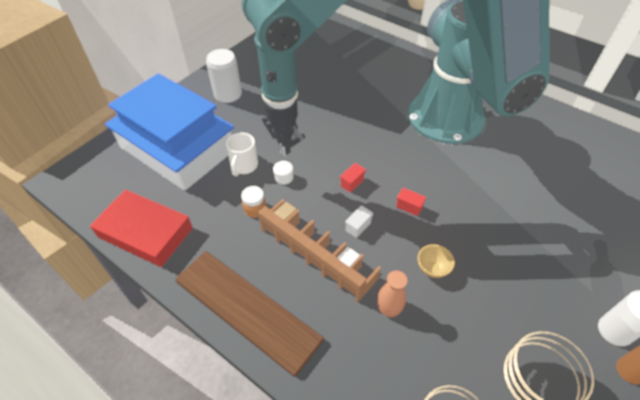

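The scene view shows the pot (283,172), jar (252,200), mug (241,153), bowl, vase and rack contents unmoved. The tin at (359,221) is lined up with the third gap. Now behind the tin.

Call:
step_arm --plan '[[[0, -0.0085, -0.0306, 0, 0, 0, 0], [0, -0.0085, -0.0306, 0, 0, 0, 0], [0, -0.0085, -0.0306, 0, 0, 0, 0], [0, -0.0085, -0.0306, 0, 0, 0, 0], [0, -0.0085, -0.0306, 0, 0, 0, 0], [0, -0.0085, -0.0306, 0, 0, 0, 0], [0, -0.0085, -0.0306, 0, 0, 0, 0], [0, -0.0085, -0.0306, 0, 0, 0, 0]]]'

```text
clock: 14.62
tcp_pos: [443.8, 24.7, 281.6]
eef_rot: [[0.999, -0.049, 0.0], [-0.049, -0.999, 0.0], [0.0, -0.0, -1.0]]
force: [0.2, 1.1, -0.8]
grip_width: -0.1
grasp_force: 0.0
```

Call:
step_arm --plan '[[[0, 0, 0, 0, 0, 0, 0], [0, 0, 0, 0, 0, 0, 0], [0, 0, 0, 0, 0, 0, 0]]]'

```text
clock: 14.87
tcp_pos: [444.8, 23.1, 281.6]
eef_rot: [[0.999, -0.05, 0.001], [-0.05, -0.999, -0.0], [0.001, 0.0, -1.0]]
force: [-0.3, -0.4, 0.6]
grip_width: 0.1
grasp_force: 0.0
```

Run:
```python
from h import *
s=bot.observe();q=s['tcp_pos'][:2]-O;print(q@ex,q@ey,s['tcp_pos'][2],np.round(s['eef_rot'],4).tolist())
```

```text
-149.99209981633743 24.92974735248881 281.6407337680179 [[0.9988, -0.0497, 0.0007], [-0.0497, -0.9988, -0.0003], [0.0007, 0.0003, -1.0]]
```

Call:
step_arm --plan '[[[0, 0, 0, 0.03, 0, 0, 0.2], [0, 0, 0, 0.03, 0, 0, 0], [0, 0, 0, 0.02, 0, 0, 0], [0, 0, 0, 0.014, 0, 0, 0], [0, 0, 0, 0.0045, 0, 0, 0], [0, 0, 0, 0, 0, 0, 0], [0, 0, 0, 0, 0, 0, 0]]]'

```text
clock: 15.45
tcp_pos: [445.1, 22.4, 183.2]
eef_rot: [[0.998, -0.057, 0.0], [-0.057, -0.998, 0.0], [0.0, -0.0, -1.0]]
force: [0.2, 0.8, 1.0]
grip_width: 0.1
grasp_force: 0.0
```

Call:
step_arm --plan '[[[0, 0.008, 0, 0, 0, 0, 0], [0, 0.008, 0, 0, 0, 0, 0], [0, 0.008, 0, 0, 0, 0, 0], [0, 0.008, 0, 0, 0, 0, 0], [0, 0.008, 0, 0, 0, 0, 0], [0, 0.008, 0, 0, 0, 0, 0], [0, 0.008, 0, 0, 0, 0, 0], [0, 0.008, 0, 0, 0, 0, 0]]]'

```text
clock: 16.12
tcp_pos: [509.2, 19.5, 183.0]
eef_rot: [[0.998, -0.056, -0.0], [-0.056, -0.998, 0.0], [-0.0, -0.0, -1.0]]
force: [-2.2, 0.3, 1.4]
grip_width: 0.1
grasp_force: 1.2
```

Run:
```python
from h import *
s=bot.capture('scene');cv2.imwrite('pics/s4.png',cv2.resize(s['img'][170:300,260:440,::-1],None,fx=4.4,fy=4.4,interpolation=cv2.INTER_CUBIC))
s=bot.observe();q=s['tcp_pos'][:2]-O;print(q@ex,q@ey,s['tcp_pos'][2],s['force'])
```

```text
-83.41643466053519 24.679479730622184 183.19823951014712 [ 1.77589792  0.40844549 -0.98071845]
```

View pics/s4.png

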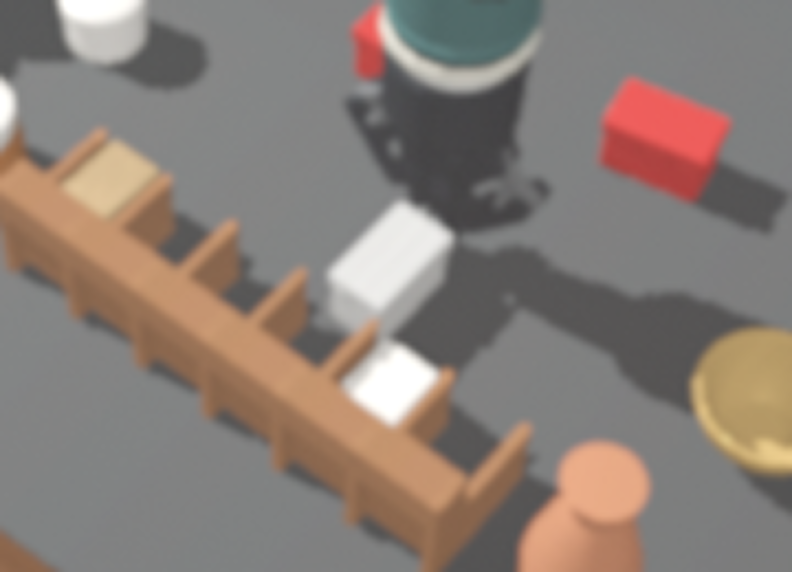

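The tin (crop ~(392,258)) stands at the mouth, between the divider fronts at (303,275) and (375,325). Numeric check of the centring in this view:

Run:
```python
from h import *
s=bot.capture('scene');im=s['img'];h=cv2.cvtColor(im,cv2.COLOR_RGB2HSV)
for V in(205,215,222):
    w=((h[...,1]<30)&(h[...,2]>V)).astype(np.uint8)
    try:
        (p,z,a),ar=top(44,w,s,(333,212,366,243));d=np.array(p)-O;print(V,d@ex,d@ey,z,a,ar)
    except ValueError as e:print(V,e)
print(h[229,345:352,2],h[238,343:348,2])
# divider front tops for bias: case/rails as orange lit pixel tips
o=[(303,272),(375,323),(236,223)]
for u,v in o:
    q=ray(s,[u/4.4+260,v/4.4+170],50)[0]-O;print('div',q@ex,q@ey)
```

```text
205 -36.89598538220354 26.89105275969412 (33.49881362915039, 65.26445007324219) 86.96207427978516 290.5
215 -37.17696806676417 26.863578229979883 (33.44384765625, 63.075801849365234) 86.9620590209961 279.0
222 -37.20174835009894 25.960590606019654 (31.63787269592285, 61.40498352050781) 86.9620590209961 256.0
[236 237 237 236 235 235 236] [233 236 236 232 222]
div 3.0818236015473226 1.054331247835884
div 3.561907340512849 51.429564889772614
div 1.8226600916716305 -48.253984177180314
```

Yaw equals the rack's and y ≈ 25.4 after removing the view's divider bias, so it is centred. Pushing in.

Call:
step_arm --plan '[[[0, 0.006, 0, 0, 0, 0, 0], [0, 0.006, 0, 0, 0, 0, 0], [0, 0.006, 0, 0, 0, 0, 0], [0, 0.006, 0, 0, 0, 0, 0], [0, 0.006, 0, 0, 0, 0, 0], [0, 0.006, 0, 0, 0, 0, 0], [0, 0, 0, 0, 0, 0, 0]]]'

```text
clock: 16.8
tcp_pos: [546.3, 17.3, 183.2]
eef_rot: [[0.998, -0.056, 0.002], [-0.056, -0.998, -0.0], [0.002, -0.0, -1.0]]
force: [0.9, 0.7, 0.2]
grip_width: 0.1
grasp_force: 0.0
```

Call:
step_arm --plan '[[[0, 0.005, 0, 0, 0, 0, 0], [0, 0.005, 0, 0, 0, 0, 0], [0, 0.005, 0, 0, 0, 0, 0], [0, 0.004, 0, 0, 0, 0, 0], [0, 0.004, 0, 0, 0, 0, 0], [0, 0, 0, 0, 0, 0, 0], [0, 0, 0, 0, 0, 0, 0]]]'

```text
clock: 17.38
tcp_pos: [568.0, 16.1, 183.1]
eef_rot: [[0.998, -0.056, 0.001], [-0.056, -0.998, 0.0], [0.001, -0.0, -1.0]]
force: [-0.4, 0.9, 0.0]
grip_width: 0.3
grasp_force: 0.0
```

```bash
cat > st.py <<'E'
from h import *
s=bot.observe();q=s['tcp_pos'][:2]-O;print(q@ex,q@ey,s['tcp_pos'][2],s['force'])
E
python3 st.py
```

```text
-26.6587934847744 24.511314505258838 183.05425752050564 [-0.42733491  0.91907611  0.03549295]
```

Sliding freely, about 10 mm to go. Creep until it meets the back.

Call:
step_arm --plan '[[[0, 0.003, 0, 0, 0, 0, 0], [0, 0.003, 0, 0, 0, 0, 0], [0, 0.002, 0, 0, 0, 0, 0], [0, 0.001, 0, 0, 0, 0, 0], [0, 0, 0, 0, 0, 0, 0], [0, 0, 0, 0, 0, 0, 0]]]'

```text
clock: 17.88
tcp_pos: [576.8, 15.7, 183.1]
eef_rot: [[0.998, -0.056, 0.001], [-0.056, -0.998, 0.0], [0.001, -0.0, -1.0]]
force: [0.5, 0.5, -0.5]
grip_width: -0.0
grasp_force: 0.0
```

Call:
step_arm --plan '[[[0, 0.001, 0, 0, 0, 0, 0], [0, 0.001, 0, 0, 0, 0, 0], [0, 0, 0, 0, 0, 0, 0], [0, 0, 0, 0, 0, 0, 0]]]'

```text
clock: 18.22
tcp_pos: [578.3, 15.6, 182.9]
eef_rot: [[0.998, -0.056, -0.0], [-0.056, -0.998, 0.0], [-0.0, -0.0, -1.0]]
force: [-1.3, 0.5, -0.4]
grip_width: 0.4
grasp_force: 0.7
```

```bash
python3 st.py
```

```text
-16.312933764251614 24.537368692275702 182.93174494954022 [-1.28910462  0.48954749 -0.39371283]
```

Call:
step_arm --plan '[[[0, 0.001, 0, 0, 0, 0, 0], [0, 0.001, 0, 0, 0, 0, 0], [0, 0, 0, 0, 0, 0, 0], [0, 0, 0, 0, 0, 0, 0], [0, 0, 0, 0, 0, 0, 0]]]'

```text
clock: 18.63
tcp_pos: [579.0, 15.6, 182.8]
eef_rot: [[0.998, -0.056, -0.004], [-0.056, -0.998, 0.0], [-0.004, -0.0, -1.0]]
force: [-5.2, 0.1, 4.2]
grip_width: -0.1
grasp_force: 2.9
```

```bash
python3 st.py
```

```text
-15.609006174126646 24.54298632926958 182.8139441599585 [-5.21782708  0.13958951  4.16111532]
```

It has met the back (5 N at x ≈ -15.6, as expected). Back off, lift, check.

Call:
step_arm --plan '[[[0, -0.005, 0, 0, 0, 0, 0], [0, -0.02, 0, 0, 0, 0, 0], [0, -0.03, 0, 0, 0, 0, 0], [0, -0.02, 0, -0.03, 0, 0, 0], [0, 0, 0, -0.04, 0, 0, 0], [0, 0, 0, -0.04, 0, 0, 0], [0, -0.02, 0.035, -0.01, 0, 0, 0], [0, -0.02, 0.035, 0, 0, 0, 0]]]'

```text
clock: 19.3
tcp_pos: [464.3, -48.2, 307.0]
eef_rot: [[0.999, -0.052, 0.011], [-0.052, -0.999, -0.003], [0.011, 0.002, -1.0]]
force: [-0.5, -1.6, -0.3]
grip_width: 0.2
grasp_force: 0.0
```

Call:
step_arm --plan '[[[0, 0, 0.038, 0, 0, 0, 0], [0, 0, 0.038, 0, 0, 0, 0], [0, 0, 0.038, 0, 0, 0, 0], [0, 0, 0.038, 0, 0, 0, 0], [0, 0, 0.038, 0, 0, 0, 0], [0, 0, 0.038, 0, 0, 0, 0], [0, 0, 0, 0, 0, 0, 0], [0, 0, 0, 0, 0, 0, 0]]]'

```text
clock: 19.97
tcp_pos: [449.1, -278.0, 303.2]
eef_rot: [[0.998, -0.06, 0.002], [-0.06, -0.998, -0.002], [0.002, 0.001, -1.0]]
force: [-1.4, 0.9, 0.7]
grip_width: 0.1
grasp_force: 0.0
```

Run:
```python
from h import *
c=bot.capture('top');im=c['img']
cv2.imwrite('pics/p5.png',cv2.resize(im[145:285,220:420,::-1],None,fx=4,fy=4,interpolation=cv2.INTER_CUBIC))
h=cv2.cvtColor(im,cv2.COLOR_RGB2HSV);w=((h[...,1]<60)&(h[...,2]>150)).astype(np.uint8)
(p,z,a),ar=top(44,w,c,(297,168,313,205));d=np.array(p)-O;print(d@ex,d@ey,z,a)
s=bot.observe();print(s['tcp_pos'],s['force'],s['clock'])
```

```text
24.892895549535467 25.1726515835485 (67.5299301147461, 37.52188491821289) 0.8083572387695312
[ 448.75804714 -276.32013754  302.90469482] [-0.25342441  0.80789989  0.31691833] 20.0167
```

View pics/p5.png

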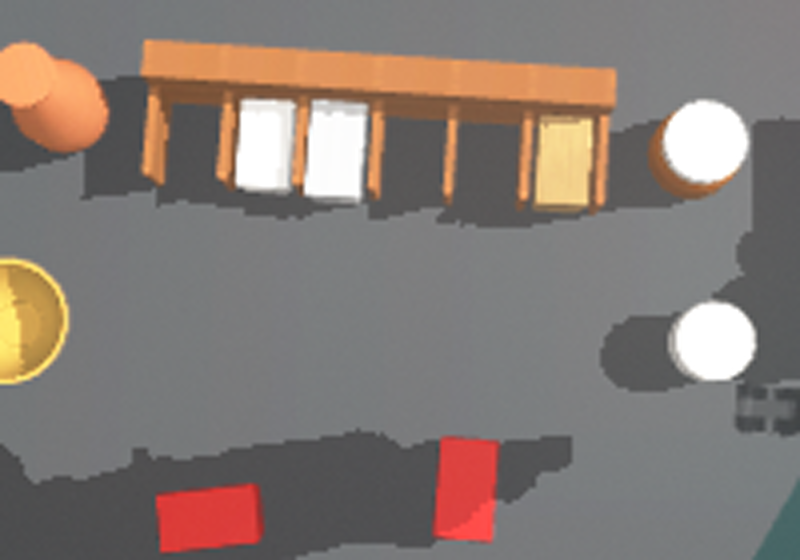

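The picture shows the tin in the third gap at crop (336,151), standing about 5 mm out past the case beside it, as it should when home. Vase, bowl, pot, jar, case and carton are unmoved, and the arm is clear.

```bash
python3 -c "
from workcell import bot
print(bot.sign_off())"
```

```text
the job is handed in; nothing more can be done
None
```

The job is handed in: the fingertip ran along the rail over gaps 1, 2 and 3 from the vase end, then the tin was slid into the third gap until it met the back with about 5 N; my last picture shows it home, nothing else visibly moved and the arm clear, but sign-off gave no verdict.

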